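Change the empty roll on the tape unwinder

ROBOT

A 7-joint arm with a two-finger parallel gripper is mounted at the origin on a cart in front of the work surface, level with it; the furniture and walls round the work are solid. World frame = base frame: x ahead of the robot, y to its left, z up, the work surface at z = 0. Lengths are in m, angles in rad, forces in N, time in s.
With the tool pointing down it reaches from about 0.4 to 0.85 m from the base axis. Payload 10.4 kg.
Tool frame: the origin (TCP) lies midway between the tips of the shut fingers; the grasp point (between the pads) lies 19 mm behind it; z points along the fingers, x is the direction in which the jaws open and shut, and the axes are right-handed (so a half turn about z gives the same grasp; the last joint's range is limited). The gripper opens to 85 mm and grips with 20 to 120 N. Pads are 22 mm wide; open, the fingers measure 114 mm over their backs; the gripper's body (76 mm by 85 mm) begins 54 mm behind the grasp point. The pads swing forward as they close: fully open they stand 13 mm farther back than shut.
Start: joints at [-1.331, 0.332, -0.065, 1.46, 0.022, 1.35, -0.088], TCP at [0.162, 0.604, 0.231] pointing down, gripper open.
Joint ranges: [-2.6, 2.6], [-0.5, 2.12], [-1.47, 1.34], [0.16, 2.42], [-1.27, 4.41], [0.06, 2.06], [-2.6, 2.6]. Speed limits (rad/s): [2.22, 2.22, 2.79, 2.79, 3.14, 3.14, 3.14].

INTERFACE

Orientations are given as a unit quaternion [x, y, z, w].
In Python, from workcell import manip, cams gives the robot as it stands.
- The arm moves only by the tool move_arm, never from a script. Its argument "moves" is a list of rows, each a list of 7 numbers: the turn, a rotation vector about the tool's x, y, z in degrees, then the shift along the tool's x, y, z in m, then the finger opening in m, from 0 to 0.0854. A call has 1 to 10 rows; each row is the pose to reach, as a shift and turn from the pose commanded when the call began, along the tool's axes at that moment; what a row does not reach only later rows make up. A row lasts 1/10 s, in which the tool goes at most 50 mm and 8.59 degrees, less where a joint would pass 70% of its speed; a pose out of reach is approached as far as the arm can. A call with a gripper value outside its range is refused whole. The fingers move at their own pace and stop on an object; "grip_force" is the grip in N (left out, the last holds). Time passes only in rows, so rows that repeat a pose let the fingers close. It gives the time, the measured TCP pose, the force and the opening at its end, in the units of the state.
- manip.get_obs(): the state, without advancing time (a new reading comes with each control period).
- cams.camera(name): name is "scene" or "side" or "wrist"; returns the picture (480x640x3 uint8, red, green, blue); there is no depth.
- cams.camera_params(name): a dict with "fx", "fy", "cx", "cy" (pixels), "xyz" and "rotation" of the camera in the world. Camera axes: x right, y up, looking along -z (the intrinsics and any distortion apply to the point x, -y, -z); pixel columns grow to the right and rows downward; lengths in m; the calibration is good to about 2 mm. The wrist camera is an equidistant fisheye: a pixel r from the principal point sees the ray r / f radians off the axis. A picture is of the moment at which its call begins: read the wrist's pose just before it. camera_params takes no time and is no camera call; for the wrist camera it gives the pose at the moment of the call.
- manip.hand_in(): hands the job in, once; it reports no verdict.
The state is a dict: "clock": time; "joint_pos": joint angles; "joint_velocities": joint speeds; "tau": joint torques, N m; "position": TCP position; "ee_rot": TCP orientation; "ft_force": force on the tool from outside, world axes, zero at the start; "torque": the same for the moment, N m; "grip_width": opening from 0.0 (shut) to 1.0 (fully open).
Only numpy, scipy, OpenCV 4.12 (cv2) and the standard library are available. Lean on these libraries where they do the work, as an engineer would, in place of code of your own. Each camera call takes 0.05 s, during which the arm holds its last target. There are 200 camera calls.

TASK

The roll on the tape unwinder has run out. Take off the hold-down weight and the spoked flange, lift off the empty core and stand it upright in the empties tray, then fit the full paper roll that is as wide as the empty core, and put the flange and the weight back on top, everything seated fully down. Leave the narrow roll where it lies.

Things in the scene. Friction and masses are not known exactly. Their poses are not given: they have to be found in the camera images.
- unwinder: Grey tape unwinder, screwed down; base plate 10 mm thick, 46 mm before to 92 mm behind the spindle along own x, 48 mm to each side. Origin: on the table under the upright spindle, z up; own +x points to two white guide rollers (17 mm across, 54 mm high, at x 76, y +-26 mm). Turntable 68 mm across, top at z = 14 mm; on it a black hub 32 mm across up to z = 26, tapering to the spindle.
- spindle_tip (a point): Pointed tip of the steel spindle (12 mm across) on the unwinder's axis, 77 mm above the table. The spindle carries, one on another: core or roll on the turntable, flange on that, weight on the flange's boss.
- empties_tray: Low open wooden tray for empty cores, fixed, outside 120 x 120 x 34 mm high, walls and floor 4 mm. Origin: centre of its underside. It is empty at the start.
- weight: Knurled steel hold-down weight, a round knob 34 mm across (about 35 over the knurl) and 26 mm high, 150 to 300 g, with a blind hole 17 mm across and 18 mm deep from below. Origin: centre of its underside. At the start it stands over the spindle on the flange's boss, underside 61 mm above the table.
- flange: Aluminium spoked wheel with three windows, 68 mm across, 5 mm thick; its boss, 26 mm across, is the handle and rises to 17 mm above the underside; through hole 17 mm. Origin: centre of its underside. At the start it lies on the empty core, underside 44 mm above the table.
- empty_core: Bare cardboard core, a tube 48 mm outside, 38 mm bore, 30 mm high. Origin: centre of its lower end. At the start it stands round the black hub on the turntable, under the flange, lower end 14 mm above the table; seen through the flange's windows.
- wide_roll: Full roll of paper tape standing on the table on its end face, 64 mm across, 30 mm high (as wide as the empty core), bore 38 mm. Origin: centre of its lower face. (Not listed: fixed stacks of cans 0.28 m high stand to the left of the work, beyond y = +0.13 m, and 0.37 m high behind it, beyond x = 0.60 m.)
- narrow_roll: Narrow roll of paper tape lying on the table, 54 mm across, only 18 mm high, bore 38 mm; the wrong width. Origin: centre of its lower face.
Not all that is in view belongs to the job. There is more than one size of the weight; the job needs the smallest.

How it is judged:
At the end, for the whole second after the job is handed in: Wide roll on the turntable, flange on it, weight on the flange's boss: each within 7 mm of the spindle axis, 4 mm of its seated height (14, 44, 61 mm) and upright within 0.1 rad. Empty core upright (0.15 rad) on the floor of the empties tray. All at rest (horizontal distance between each of wide_roll, flange, weight and unwinder below 0.007 m and z of wide_roll in the frame of unwinder between 0.01 and 0.018 m and angle between each of wide_roll, flange, weight's own z axis and vertical below 0.1 rad and z of flange in the frame of unwinder between 0.04 and 0.048 m and z of weight in the frame of unwinder between 0.057 and 0.065 m and x of empty_core in the frame of empties_tray between -0.04 and 0.04 m and y of empty_core in the frame of empties_tray between -0.04 and 0.04 m and z of empty_core in the frame of empties_tray below 0.009 m and angle between empty_core's own z axis and vertical below 0.15 rad and linear speed of each of weight, flange, empty_core, wide_roll below 0.01 m/s); the robot touches nothing.
It fails at once if the narrow roll is shifted by more than 20 mm (distance of narrow_roll from where it was at the start of the episode above 0.02 m).
It also fails if it takes over 120 s, if anything falls off the work surface, if the arm or the gripper's body presses on something with over 40 N, if the wrist force passes 120 N, or if a joint passes its speed limit or range.

## Working session

There is one attempt and no reset: what is moved stays moved. The work goes in short steps, Python scripts to look and compute and a tool call to move; the robot and the scene stay as the last step left them, time stands still between calls to the robot, and variables do not carry over. Pictures are saved under pics/ and viewed, about 12 in all and at most 16, crops included, and the job is handed in when it is done.

Besides the shell and the picture viewer there is one more tool, called after "Emit:" as a command line: name --pt "numbers of a row" for each row, then --argument value for the rest. move_arm: Moves the arm, as the interface text tells. Its arguments: {"type":"object","properties":{"moves":{"type":"array","items":{"type":"array","items":{"type":"number"}}},"grip_force":{"type":"number"}},"required":["moves"]}

```bash
mkdir -p pics; ls
python3 - <<'E'
from workcell import manip, cams
import cv2
print(manip.get_obs())
for n in ["scene","side","wrist"]:
    p=cams.camera_params(n);print(n,p)
    cv2.imwrite(f"pics/{n}0.png",cams.camera(n)[:,:,::-1])
E
```

```text
pics
{'clock': 0.0, 'joint_pos': array([-1.3305788 ,  0.33288698, -0.06471421,  1.46097498,  0.02163029,
        1.34989336, -0.08852754]), 'joint_velocities': array([-0.00124778, -0.00211403,  0.00174095, -0.00105891,  0.00125281,
       -0.00038944, -0.00010614]), 'tau': array([ 1.46552502e-04, -6.25436568e+01,  4.90647659e-02, -3.91615856e+01,
        1.62422756e-02,  9.95560287e-03, -4.06132472e-05]), 'position': array([0.16228304, 0.60316126, 0.23049047]), 'ee_rot': array([ 7.93658591e-01,  6.08362970e-01, -5.52070222e-04,  4.82189279e-04]), 'ft_force': array([-0.36990727,  0.49318144,  0.822271  ]), 'torque': array([ 0.0081841 ,  0.01384606, -0.04026518]), 'grip_width': 1.0012550249979157}
scene {'fx': 444.0773879436531, 'fy': 444.0773879436531, 'cx': 319.30304584504375, 'cy': 237.69944053716114, 'xyz': array([ 0.12526366, -0.79981082,  0.50332739]), 'rotation': array([ 0.47776296, -0.1214112 , -0.23317831,  0.83823013])}
side {'fx': 572.127161588968, 'fy': 572.127161588968, 'cx': 323.59708802315527, 'cy': 240.8659268137874, 'xyz': array([0.44152003, 0.72961722, 0.6537155 ]), 'rotation': array([-0.01287571,  0.47679689,  0.87782558, -0.04383151])}
wrist {'fx': 371.64829954431775, 'fy': 371.64829954431775, 'cx': 321.19214929147165, 'cy': 239.97263887890009, 'xyz': array([0.09039297, 0.62184387, 0.37256144]), 'rotation': array([-0.11652536, -0.0891239 ,  0.60175335,  0.78509342])}
```

View pics/scene0.png

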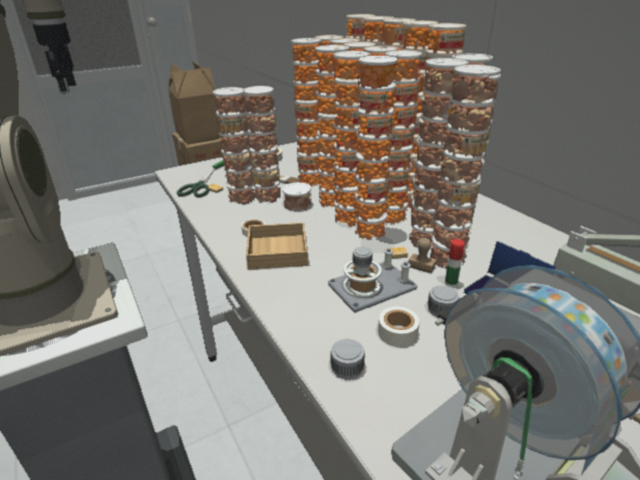

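View pics/side0.png

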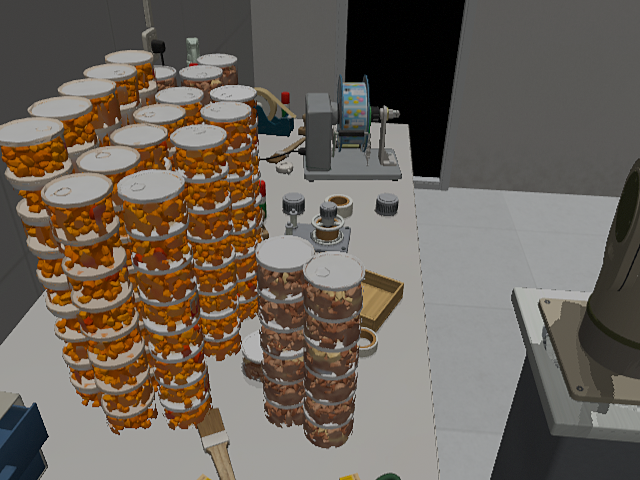

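Scene: the weight stands on the spindle (362,258), flange and core under it (361,278), guide rollers (388,258) and (405,271). Tray (277,245), roll candidates (399,325) and (253,228), two more knobs (347,357) and (445,300). Next is an enlarged crop.

```bash
cat > h.py <<'E'
import numpy as np, cv2
from scipy.spatial.transform import Rotation as R
from workcell import manip, cams
def ray(n,u,v,p=None):
    p=p or cams.camera_params(n)
    d=np.array([(u-p['cx'])/p['fx'],(v-p['cy'])/p['fy']])
    if n=='wrist':
        r=np.hypot(*d); s=np.sin(r)/max(r,1e-9); c=np.array([d[0]*s,-d[1]*s,-np.cos(r)])
    else: c=np.array([d[0],-d[1],-1.])
    return np.array(p['xyz']),R.from_quat(p['rotation']).apply(c)
def pt(n,u,v,z,p=None):
    o,d=ray(n,u,v,p); return o+d*(z-o[2])/d[2]
def proj(n,X,p=None):
    p=p or cams.camera_params(n)
    c=R.from_quat(p['rotation']).inv().apply(np.atleast_2d(X)-p['xyz'])
    q=np.c_[c[:,0],-c[:,1]];w=-c[:,2]
    if n=='wrist':
        r=np.linalg.norm(q,axis=1); k=np.arctan2(r,w)/np.maximum(r,1e-9); q=q*k[:,None]
    else: q=q/w[:,None]
    return q*[p['fx'],p['fy']]+[p['cx'],p['cy']]
def crop(im,x,y,w,h,s,f):
    cv2.imwrite(f,cv2.resize(im[y:y+h,x:x+w],None,fx=s,fy=s,interpolation=cv2.INTER_CUBIC))
def pp(n): return cams.camera_params(n)
E
python3 - <<'E'
from h import *
im=cv2.imread('pics/scene0.png'); crop(im,230,200,250,190,3.2,'pics/c1.png')
for s,u,v,z in [("weight top",362,252,.087),("flange",362,268,.049),("wide roll top",399,320,.03),("knob347 top",347,349,.026),("knob445 top",445,295,.026),("narrow",253,226,.018),("tray near-left-bottom",248,267,0),("tray nr",306,263,0),("tray fl",250,228,.034),("tray fr",306,226,.034),("roller",388,249,.054),("roller",405,263,.054),("can",365,232,0),("can",445,260,0),("can left",265,200,0)]:
    print(s,pt('scene',u,v,z).round(3))
E
```

```text
weight top [ 0.509 -0.278  0.087]
flange [ 0.513 -0.273  0.049]
wide roll top [ 0.496 -0.399  0.03 ]
knob347 top [ 0.394 -0.405  0.026]
knob445 top [ 0.606 -0.387  0.026]
narrow [0.428 0.026 0.018]
tray near-left-bottom [ 0.365 -0.093  0.   ]
tray nr [ 0.47  -0.142  0.   ]
tray fl [ 0.409 -0.006  0.034]
tray fr [ 0.515 -0.063  0.034]
roller [ 0.586 -0.254  0.054]
roller [ 0.583 -0.307  0.054]
can [ 0.642 -0.104  0.   ]
can [ 0.713 -0.282  0.   ]
can left [0.52  0.167 0.   ]
```

View pics/c1.png

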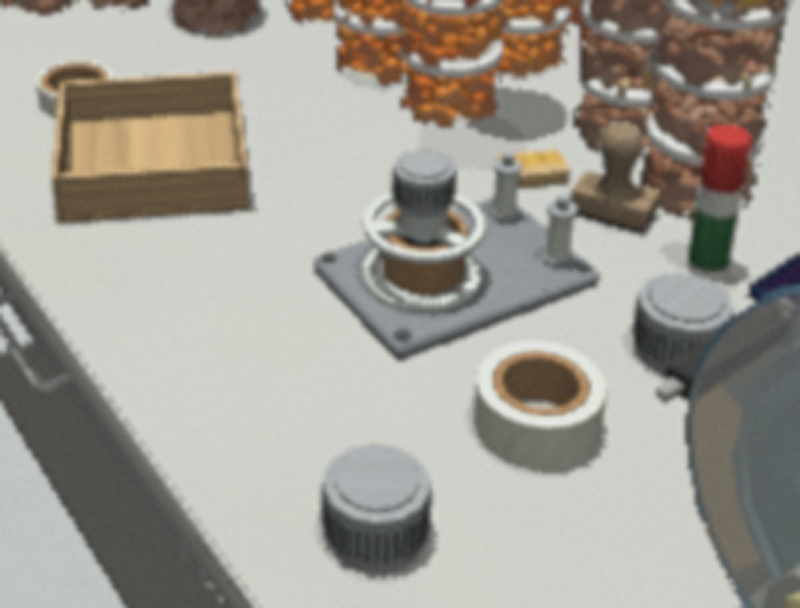

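The crop confirms it: the weight on the spindle is about 35 mm wide, and the two table knobs are about 45 mm, so they are decoys. The roll at (399,325) is about 62 mm across, so it is the wide one. The roll behind the tray is the narrow one. I'll raise the arm and swing it over the work.

Emit:
move_arm --pt "0 0 0 -0.02 0 -0.045 0.085" --pt "0 0 0 -0.04 0 -0.09 0.085" --pt "0 0 0 -0.06 0 -0.13 0.085" --pt "0 0 0 -0.08 0 -0.17 0.085" --pt "0 0 0 -0.1 0 -0.21 0.085" --pt "0 0 0 -0.125 0 -0.22 0.085" --pt "0 0 0 -0.125 0 -0.22 0.085" --grip_force 40

```text
clock: 0.85
position: [0.1295, 0.4816, 0.4548]
ee_rot: [0.794, 0.608, 0.002, -0.002]
ft_force: [0.1, -0.2, 0.8]
grip_width: 0.995
```

Run:
```python
from h import *
import math
r=.5
for t in range(5,51,5): print(t, round(r*(math.cos(math.radians(t))-1),4), round(r*math.sin(math.radians(t)),4))
for s,n,u,v,z in [("disp corner","side",400,178,0),("disp cornerL","side",307,180,0),("disc","side",352,150,.05),("edge","scene",230,278,0),("edge","scene",311,390,0),("weight side","side",328,206,.087),("roll side","side",341,199,.03)]: print(s,pt(n,u,v,z).round(3))
```

```text
5 -0.0019 0.0436
10 -0.0076 0.0868
15 -0.017 0.1294
20 -0.0302 0.171
25 -0.0468 0.2113
30 -0.067 0.25
35 -0.0904 0.2868
40 -0.117 0.3214
45 -0.1464 0.3536
50 -0.1786 0.383
disp corner [ 0.352 -0.588  0.   ]
disp cornerL [ 0.585 -0.547  0.   ]
disc [ 0.479 -0.631  0.05 ]
edge [ 0.321 -0.109  0.   ]
edge [ 0.322 -0.423  0.   ]
weight side [ 0.511 -0.269  0.087]
roll side [ 0.492 -0.404  0.03 ]
```

Emit:
move_arm --pt "0 0 5 -0.002 0.044 0 0.085" --pt "0 0 10 -0.008 0.087 0 0.085" --pt "0 0 15 -0.017 0.129 0 0.085" --pt "0 0 20 -0.03 0.171 0 0.085" --pt "0 0 25 -0.047 0.211 0 0.085" --pt "0 0 30 -0.067 0.25 0 0.085" --pt "0 0 35 -0.09 0.287 0 0.085" --pt "0 0 40 -0.117 0.321 0 0.085" --pt "0 0 45 -0.146 0.354 0 0.085" --pt "0 0 50 -0.179 0.383 0 0.085"

```text
clock: 1.85
position: [0.4543, 0.2092, 0.45]
ee_rot: [0.977, 0.214, -0.001, 0.001]
ft_force: [0.8, 0.6, -0.0]
grip_width: 0.996
```

Emit:
move_arm --pt "0 0 5 -0.002 0.044 0 0.085" --pt "0 0 10 -0.008 0.087 0 0.085" --pt "0 0 15 -0.017 0.129 0 0.085" --pt "0 0 20 -0.03 0.171 0 0.085" --pt "0 0 25 -0.047 0.211 0 0.085" --pt "0 0 30 -0.067 0.25 0 0.085" --pt "0 0 35 -0.09 0.287 0 0.085" --pt "0 0 40 -0.117 0.321 0 0.085" --pt "0 0 45 -0.146 0.354 0 0.085" --pt "0 0 50 -0.179 0.383 0 0.085"

```text
clock: 2.85
position: [0.452, -0.2138, 0.4503]
ee_rot: [0.976, -0.219, -0.001, 0.0]
ft_force: [-0.1, 0.2, 0.2]
grip_width: 0.995
```

Run:
```python
from h import *
p=pp('wrist');im=cams.camera('wrist')[:,:,::-1]
cv2.imwrite('pics/w1.png',im)
import json; json.dump({k:np.asarray(v).tolist() for k,v in p.items()},open('w1.json','w'))
print(R.from_quat(p['rotation']).apply([0,0,-1]),p['xyz'])
for n,X in dict(spindle=[.51,-.275,.087],roll=[.496,-.4,.03],tray=[.44,-.075,.034],knob=[.394,-.405,.026]).items(): print(n,proj('wrist',X,p))
```

```text
[-0.12439713 -0.26180684 -0.95706976] [ 0.48311195 -0.14770791  0.59219944]
spindle [[377.79699463 206.14531863]]
roll [[393.9656819  270.44521835]]
tray [[274.14688723  99.96610774]]
knob [[338.82530165 296.3945909 ]]
```

View pics/w1.png

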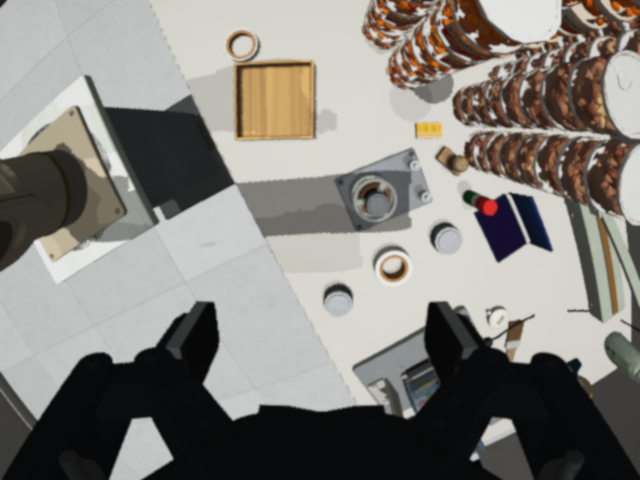

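Wrist view: weight top about (378,203), roll rim centre (393,264), tray centre (275,100), narrow roll (242,44), knobs (446,237) and (338,299).

Run:
```python
from h import *
import json; p={k:np.array(v) for k,v in json.load(open('w1.json')).items()}
for n,u,v,z in [("weight",378,203,.087),("roll",393,264,.03),("tray0",236,63,.034),("tray1",313,61,.034),("tray2",315,139,.034),("tray3",235,139,.034),("narrow",242,44,.018),("knob",338,295,.026),("rollerA",414,155,.054),("rollerB",424,190,.054),("base c",338,185,.01),("base c",357,231,.01)]: print(n,pt('wrist',u,v,z,p).round(4))
def tool(dx,dy,dz):
    o=manip.get_obs();return R.from_quat(o['ee_rot']).inv().apply([dx,dy,dz])
print(tool(.51-.452,-.275+.2138,-.25))
```

```text
weight [ 0.512 -0.271  0.087]
roll [ 0.4987 -0.3887  0.03  ]
tray0 [0.4134 0.0041 0.034 ]
tray1 [ 0.5171 -0.0466  0.034 ]
tray2 [ 0.4691 -0.1549  0.034 ]
tray3 [ 0.3609 -0.1008  0.034 ]
narrow [0.4328 0.0321 0.018 ]
knob [ 0.3938 -0.402   0.026 ]
rollerA [ 0.592  -0.2352  0.054 ]
rollerB [ 0.586  -0.2899  0.054 ]
base c [ 0.4701 -0.2363  0.01  ]
base c [ 0.4668 -0.3181  0.01  ]
[0.07897191 0.02891085 0.25007407]
```

Emit:
move_arm --pt "0 0 0 0.02 0.007 0.045 0.07" --pt "0 0 0 0.04 0.014 0.09 0.07" --pt "0 0 0 0.06 0.021 0.135 0.07" --pt "0 0 0 0.077 0.026 0.18 0.07" --pt "0 0 0 0.077 0.026 0.225 0.07" --pt "0 0 0 0.077 0.026 0.25 0.07" --pt "0 0 0 0.077 0.026 0.25 0.07" --pt "0 0 0 0.077 0.026 0.25 0.07"

```text
clock: 3.7
position: [0.5113, -0.2685, 0.2017]
ee_rot: [0.976, -0.217, -0.0, 0.0]
ft_force: [0.3, 1.0, 0.9]
grip_width: 0.816
```

```bash
cat >> h.py <<'E'
import json
def shot(name):
    p=pp('wrist');im=cams.camera('wrist')[:,:,::-1].copy()
    cv2.imwrite(f'pics/{name}.png',im); json.dump({k:np.asarray(v).tolist() for k,v in p.items()},open(f'{name}.json','w'))
    return im,p
def load(name): return {k:np.array(v) for k,v in json.load(open(f'{name}.json')).items()}
def tool(X):
    o=manip.get_obs();return R.from_quat(o['ee_rot']).inv().apply(np.array(X)-o['position']).round(4)
E
python3 - <<'E'
from h import *
shot('w2')
E
```

```text
(no output)
```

View pics/w2.png

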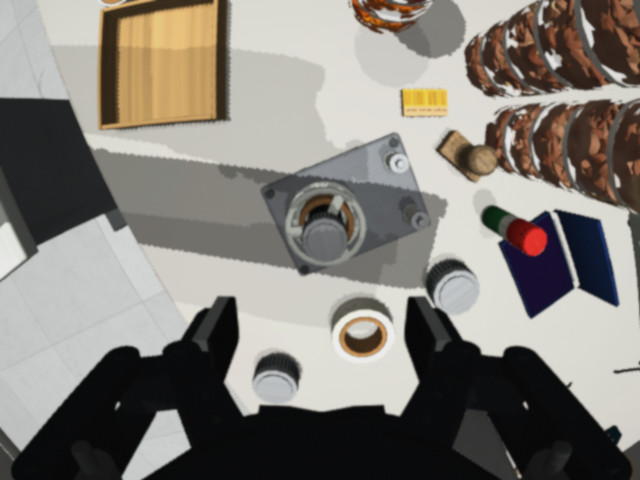

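Close wrist view: weight top centre about (325,239), flange rim centre (326,222), base-plate corners (263,188), (396,134), (430,224), (304,274), roll rim centre (363,337), and nothing in the way.

Run:
```python
from h import *
p=load('w2')
for n,u,v,z in [("weight",325,239,.087),("flange",326,221.5,.049),("b",263,188,.01),("b",396,134,.01),("b",430,224,.01),("b",304,274,.01),("roll",363,337,.03)]:
    X=pt('wrist',u,v,z,p);print(n,X.round(4),tool(X))
# refine spindle+yaw from base corners
from scipy.optimize import least_squares
uv=np.array([[263,188],[396,134],[430,224],[304,274]])
L=np.array([[-.046,.048],[.092,.048],[.092,-.048],[-.046,-.048]])
def f(q):
    c,s=np.cos(q[2]),np.sin(q[2]);W=L@np.array([[c,s],[-s,c]])+q[:2]
    return (proj('wrist',np.c_[W,np.full(4,.01)],p)-uv).ravel()
r=least_squares(f,[.51,-.275,0]);print(r.x,r.fun.round(1))
# circles
g=cv2.cvtColor(cv2.imread('pics/w2.png'),cv2.COLOR_BGR2GRAY)
for x0,y0,a,b in [(280,180,18,60),(320,290,20,50)]:
    c=cv2.HoughCircles(g[y0:y0+90,x0:x0+90],cv2.HOUGH_GRADIENT_ALT,1,10,param1=150,param2=.5,minRadius=a,maxRadius=b)
    print(None if c is None else c[0]+[x0,y0,0])
```

```text
weight [ 0.512 -0.273  0.087] [0.0018 0.0038 0.1156]
flange [ 0.5145 -0.2703  0.049 ] [0.0029 0.0003 0.1536]
b [ 0.4722 -0.2262  0.01  ] [-0.0542 -0.0218  0.1926]
b [ 0.6022 -0.232   0.01  ] [ 0.066  -0.0715  0.1927]
b [ 0.6    -0.3231  0.01  ] [0.1026 0.0119 0.1928]
b [ 0.4697 -0.3177  0.01  ] [-0.0178  0.0622  0.1926]
roll [ 0.4969 -0.3961  0.03  ] [0.0401 0.1217 0.1727]
[ 0.51295644 -0.27429993 -0.03718404] [-4.1  0.1  3.5 -4.2  3.8  1.1 -2.8  4.3]
[[323.         224.          39.3133812 ]
 [323.         224.          28.90880585]]
[[362.         330.          32.64097977]
 [362.         330.          24.39383507]]
```

Emit:
move_arm --pt "0 0 0 0.002 0.004 0.04 0.06" --pt "0 0 0 0.002 0.004 0.08 0.06" --pt "0 0 0 0.002 0.004 0.11 0.06" --pt "0 0 0 0.002 0.004 0.13 0.06" --pt "0 0 0 0.002 0.004 0.143 0.06" --pt "0 0 0 0.002 0.004 0.143 0.06" --pt "0 0 0 0.002 0.004 0.143 0.02" --pt "0 0 0 0.002 0.004 0.143 0.02" --pt "0 0 0 0.002 0.004 0.143 0.02" --pt "0 0 0 0.002 0.004 0.143 0.02" --grip_force 40

```text
clock: 4.75
position: [0.5123, -0.2733, 0.0601]
ee_rot: [0.976, -0.217, 0.001, -0.0]
ft_force: [-1.0, 0.6, 5.7]
grip_width: 0.387
```

Emit:
move_arm --pt "0 0 0 0 0 0 0.05" --pt "0 0 0 0 0 0 0.05" --pt "0 0 0 0 0 -0.008 0.05" --pt "0 0 0 0 0 -0.008 0.05" --pt "0 0 0 0 0 -0.008 0.02" --pt "0 0 0 0 0 -0.008 0.02" --pt "0 0 0 0 0 -0.008 0.02" --pt "0 0 0 0 0 -0.008 0.02" --pt "0 0 0 0 0 -0.025 0.02" --pt "0 0 0 0 0 -0.06 0.02"

```text
clock: 5.75
position: [0.509, -0.2716, 0.1158]
ee_rot: [0.976, -0.217, -0.003, -0.0]
ft_force: [1.0, 0.8, -2.8]
grip_width: 0.38
```

Run:
```python
from h import *
print(manip.get_obs()['ft_force'],manip.get_obs()['grip_width'],tool([.40,-.22,.007+.001]))
```

```text
[ 0.95083989  0.84203959 -2.84381844] 0.37968158080932324 [-0.1199 -0.0007  0.1086]
```

Emit:
move_arm --pt "0 0 0 -0.045 0 0 0.02" --pt "0 0 0 -0.09 0 0 0.02" --pt "0 0 0 -0.122 0 0.02 0.02" --pt "0 0 0 -0.122 0 0.06 0.02" --pt "0 0 0 -0.122 0 0.09 0.02" --pt "0 0 0 -0.122 0 0.102 0.02" --pt "0 0 0 -0.122 0 0.108 0.02" --pt "0 0 0 -0.122 0 0.11 0.02" --pt "0 0 0 -0.122 0 0.111 0.02" --pt "0 0 0 -0.122 0 0.111 0.02"

```text
clock: 6.75
position: [0.4014, -0.2215, 0.0079]
ee_rot: [0.976, -0.217, 0.001, -0.0]
ft_force: [0.9, -0.1, -2.9]
grip_width: 0.377
```

Emit:
move_arm --pt "0 0 0 0 0 0.001 0.02" --pt "0 0 0 0 0 0.002 0.02" --pt "0 0 0 0 0 0.002 0.02"

```text
clock: 7.05
position: [0.4013, -0.2212, 0.0058]
ee_rot: [0.976, -0.217, 0.0, -0.0]
ft_force: [-0.8, 0.7, 3.6]
grip_width: 0.378
```

Emit:
move_arm --pt "0 0 0 0 0 0 0.055" --pt "0 0 0 0 0 0 0.055" --pt "0 0 0 0 0 -0.04 0.055" --pt "0 0 0 0 0 -0.085 0.055" --pt "0 0 0 0.03 0 -0.12 0.055" --pt "0 0 0 0.075 0 -0.13 0.055" --pt "0 0 0 0.122 0 -0.13 0.055" --pt "0 0 0 0.122 0 -0.1 0.05" --pt "0 0 0 0.122 0 -0.06 0.05" --pt "0 0 0 0.122 0 -0.06 0.05"

```text
clock: 8.05
position: [0.5085, -0.2715, 0.0609]
ee_rot: [0.976, -0.217, -0.004, -0.0]
ft_force: [-0.4, 0.8, -0.1]
grip_width: 0.586
```

Run:
```python
from h import *
im=cv2.cvtColor(cams.camera('scene'),cv2.COLOR_RGB2BGR); crop(im,290,200,160,130,4.5,'pics/s3.png')
```

```text
(no output)
```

View pics/s3.png

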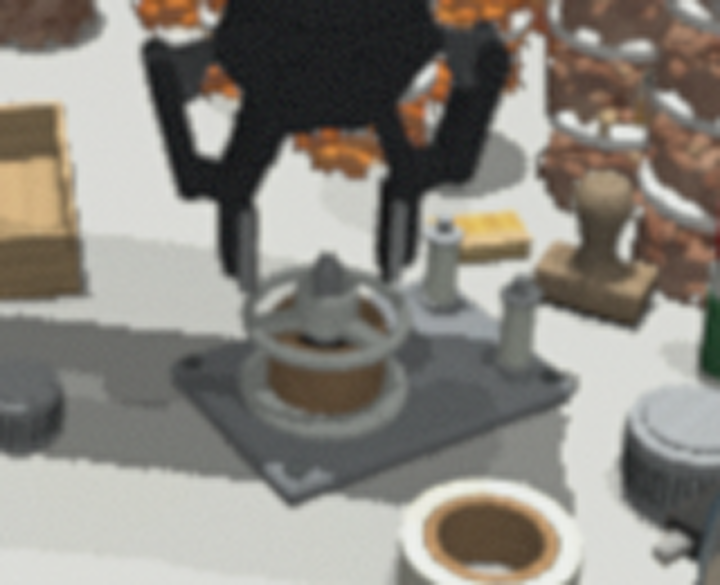

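Flange and core sit on the spindle between the fingers, and the weight is off to the left on the table. I'll lower and grip the boss.

Emit:
move_arm --pt "0 0 0 0 0 0.005 0.05" --pt "0 0 0 0 0 0.012 0.05" --pt "0 0 0 0 0 0.013 0.04" --pt "0 0 0 0 0 0.013 0.02" --pt "0 0 0 0 0 0.013 0.01" --pt "0 0 0 0 0 0.013 0.01" --pt "0 0 0 0 0 0.013 0.01" --pt "0 0 0 0 0 0.013 0.01"

```text
clock: 8.9
position: [0.5117, -0.273, 0.053]
ee_rot: [0.976, -0.217, 0.0, -0.0]
ft_force: [-1.2, 0.6, 6.5]
grip_width: 0.283
```

Emit:
move_arm --pt "0 0 0 0 0 -0.015 0.01" --pt "0 0 0 0 0 -0.035 0.01" --pt "0 0 0 0 0 -0.06 0.01" --pt "0 0 0 0 0 -0.085 0.01" --pt "0 0 0 0 0 -0.085 0.01"

```text
clock: 9.4
position: [0.5128, -0.2741, 0.1413]
ee_rot: [0.976, -0.217, 0.003, 0.0]
ft_force: [-0.3, 0.2, -1.1]
grip_width: 0.272
```

Run:
```python
from h import *
o=manip.get_obs();print(o['ft_force'],o['grip_width'],o['position'],tool([.40,-.31,.012]))
im=cv2.cvtColor(cams.camera('scene'),cv2.COLOR_RGB2BGR); crop(im,290,200,160,130,4.5,'pics/s4.png')
```

```text
[-0.31118835  0.22071591 -1.11946358] 0.27227532601239673 [ 0.51279678 -0.27412834  0.14129883] [-0.0877  0.0804  0.1288]
```

View pics/s4.png

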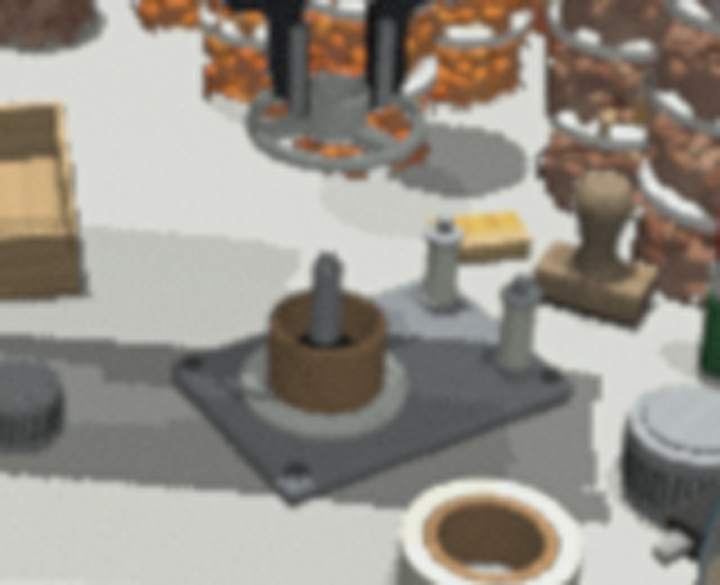

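The flange is held level and the core stays on the hub, so I'll put the flange at about (0.40, -0.31).

Emit:
move_arm --pt "0 0 0 -0.036 0.033 0 0.01" --pt "0 0 0 -0.07 0.064 0 0.01" --pt "0 0 0 -0.088 0.08 0.02 0.01" --pt "0 0 0 -0.088 0.08 0.06 0.01" --pt "0 0 0 -0.088 0.08 0.1 0.01" --pt "0 0 0 -0.088 0.08 0.118 0.01" --pt "0 0 0 -0.088 0.08 0.124 0.01" --pt "0 0 0 -0.088 0.08 0.126 0.01" --pt "0 0 0 -0.088 0.08 0.127 0.01" --pt "0 0 0 -0.088 0.08 0.128 0.01"

```text
clock: 10.45
position: [0.3984, -0.3084, 0.0102]
ee_rot: [0.976, -0.217, 0.001, 0.0]
ft_force: [-0.5, -0.7, -0.7]
grip_width: 0.275
```

Emit:
move_arm --pt "0 0 0 0 0 0.001 0.01" --pt "0 0 0 0 0 0.002 0.01" --pt "0 0 0 0 0 0.002 0.01"

```text
clock: 10.75
position: [0.3984, -0.3083, 0.0089]
ee_rot: [0.976, -0.217, 0.001, -0.001]
ft_force: [-6.3, 4.8, 22.1]
grip_width: 0.273
```

Emit:
move_arm --pt "0 0 0 0 0 0 0.045" --pt "0 0 0 0 0 0 0.045" --pt "0 0 0 0 0 -0.045 0.045" --pt "0 0 0 0 0 -0.09 0.07" --pt "0 0 0 0.015 -0.014 -0.13 0.07" --pt "0 0 0 0.05 -0.045 -0.14 0.07" --pt "0 0 0 0.088 -0.08 -0.14 0.07" --pt "0 0 0 0.088 -0.08 -0.13 0.07" --pt "0 0 0 0.088 -0.08 -0.09 0.07" --pt "0 0 0 0.088 -0.08 -0.06 0.07"

```text
clock: 11.75
position: [0.5114, -0.2724, 0.0656]
ee_rot: [0.976, -0.216, -0.0, 0.0]
ft_force: [0.6, 1.2, -0.5]
grip_width: 0.821
```

Emit:
move_arm --pt "0 0 0 0 0 0.02 0.07" --pt "0 0 0 0 0 0.04 0.07" --pt "0 0 0 0 0 0.047 0.07" --pt "0 0 0 0 0 0.047 0.06" --pt "0 0 0 0 0 0.047 0.04" --pt "0 0 0 0 0 0.047 0.04" --pt "0 0 0 0 0 0.047 0.04" --pt "0 0 0 0 0 0.047 0.04" --grip_force 25

```text
clock: 12.55
position: [0.512, -0.2731, 0.0213]
ee_rot: [0.976, -0.217, 0.001, -0.0]
ft_force: [-1.3, 1.0, 6.7]
grip_width: 0.55
```

Emit:
move_arm --pt "0 0 0 0 0 -0.02 0.04" --pt "0 0 0 0 0 -0.05 0.04" --pt "0 0 0 0 0 -0.09 0.04" --pt "0 0 0 0 0 -0.13 0.04" --pt "0 0 0 0 0 -0.13 0.04" --pt "0 0 0 0 0 -0.13 0.04"

```text
clock: 13.15
position: [0.5118, -0.2728, 0.1509]
ee_rot: [0.976, -0.217, 0.001, -0.0]
ft_force: [-0.2, -0.9, -0.5]
grip_width: 0.549
```

Run:
```python
from h import *
o=manip.get_obs();print(o['ft_force'],o['grip_width'],o['position'],tool([.44,-.075,.0115]))
```

```text
[-0.22827821 -0.92021974 -0.52910748] 0.5487293047678781 [ 0.51176396 -0.27280038  0.15094848] [-0.149  -0.1487  0.1394]
```

Emit:
move_arm --pt "0 0 0 -0.033 -0.033 0 0.04" --pt "0 0 0 -0.066 -0.066 0 0.04" --pt "0 0 0 -0.1 -0.1 0 0.04" --pt "0 0 0 -0.13 -0.13 0 0.04" --pt "0 0 0 -0.149 -0.149 0.03 0.04" --pt "0 0 0 -0.149 -0.149 0.065 0.04" --pt "0 0 0 -0.149 -0.149 0.08 0.04" --pt "0 0 0 -0.149 -0.149 0.08 0.04"

```text
clock: 13.95
position: [0.437, -0.0746, 0.0678]
ee_rot: [0.976, -0.217, -0.002, 0.001]
ft_force: [0.4, -0.5, -0.4]
grip_width: 0.547
```

Run:
```python
from h import *
im=cv2.cvtColor(cams.camera('scene'),cv2.COLOR_RGB2BGR); crop(im,210,170,200,150,4,'pics/s5.png')
```

```text
(no output)
```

View pics/s5.png

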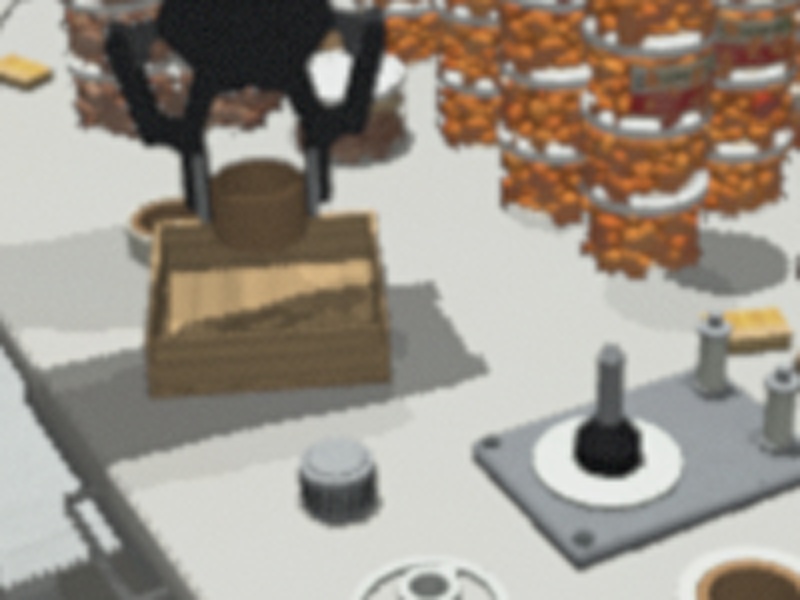

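Core hangs centred over the tray, and weight and flange rest where I put them. I'll lower it.

Emit:
move_arm --pt "0 0 0 0.002 0 0.025 0.04" --pt "0 0 0 0.002 0 0.045 0.04" --pt "0 0 0 0.002 0 0.055 0.04" --pt "0 0 0 0.002 0 0.058 0.04" --pt "0 0 0 0.002 0 0.059 0.04" --pt "0 0 0 0.002 0 0.06 0.04" --pt "0 0 0 0.002 0 0.06 0.04"

```text
clock: 14.7
position: [0.4419, -0.0757, 0.0112]
ee_rot: [0.976, -0.217, 0.001, -0.0]
ft_force: [-1.4, -1.7, 4.2]
grip_width: 0.554
```

Emit:
move_arm --pt "0 0 0 0 0 0 0.06" --pt "0 0 0 0 0 0 0.06" --pt "0 0 0 0 0 -0.04 0.06" --pt "0 0 0 0 0 -0.085 0.06" --pt "0 0 0 0 0 -0.13 0.085" --pt "0 0 0 0.02 0.035 -0.16 0.085" --pt "0 0 0 0.045 0.07 -0.16 0.085" --pt "0 0 0 0.075 0.11 -0.16 0.085" --pt "0 0 0 0.1 0.15 -0.16 0.085" --pt "0 0 0 0.13 0.19 -0.16 0.085"

```text
clock: 15.7
position: [0.4785, -0.3015, 0.1703]
ee_rot: [0.976, -0.216, 0.0, 0.0]
ft_force: [0.8, 1.3, 0.8]
grip_width: 0.997
```

Emit:
move_arm --pt "0 0 0 0.025 0.035 0 0.085" --pt "0 0 0 0.055 0.076 0 0.085" --pt "0 0 0 0.055 0.076 0 0.085" --pt "0 0 0 0.055 0.076 0 0.085"

```text
clock: 16.1
position: [0.4944, -0.394, 0.1701]
ee_rot: [0.976, -0.219, -0.001, 0.001]
ft_force: [-0.5, 0.7, 0.5]
grip_width: 0.996
```

Run:
```python
from h import *
shot('w6'); print(tool([.497,-.396,.02]))
```

```text
[0.0031 0.0029 0.1503]
```

View pics/w6.png

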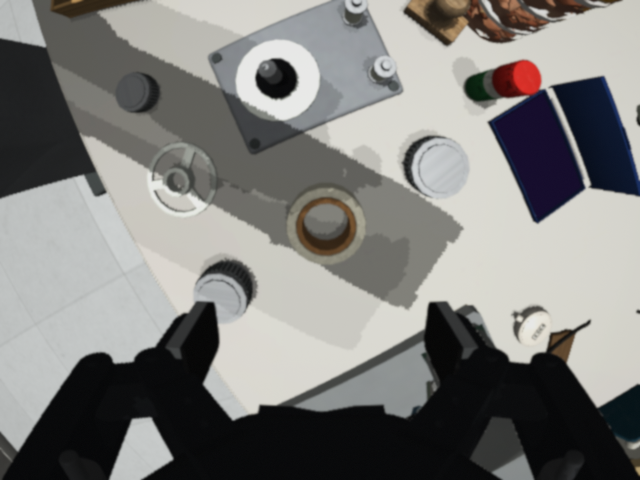

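Roll rim centre about (326,226), turntable centre (278,79), spindle tip (265,68).

Run:
```python
from h import *
p=load('w6')
for n,u,v,z in [("roll",326,226,.03),("rollL",288,226,.03),("rollR",366,226,.03),("roll bore",326,226,.03),("turntable",278,79,.014),("ttL",236,80,.014),("ttR",320,79,.014),("tip",265,68,.077),("flange boss",180,181,.017),("weight top",137,92,.026)]:
    X=pt('wrist',u,v,z,p);print(n,X.round(4),tool(X))
```

```text
roll [ 0.4972 -0.3964  0.03  ] [0.0034 0.0031 0.1403]
rollL [ 0.4702 -0.3836  0.03  ] [-0.0264  0.003   0.1403]
rollR [ 0.5257 -0.4098  0.03  ] [0.035  0.0031 0.1403]
roll bore [ 0.4972 -0.3964  0.03  ] [0.0034 0.0031 0.1403]
turntable [ 0.5126 -0.2751  0.014 ] [-0.034  -0.1132  0.1563]
ttL [ 0.4823 -0.2598  0.014 ] [-0.068  -0.1142  0.1563]
ttR [ 0.5423 -0.2898  0.014 ] [-0.0009 -0.1126  0.1563]
tip [ 0.5111 -0.276   0.077 ] [-0.035  -0.1118  0.0933]
flange boss [ 0.4023 -0.3116  0.017 ] [-0.1184 -0.0334  0.1533]
weight top [ 0.406  -0.2273  0.026 ] [-0.1508 -0.1113  0.1444]
```

Emit:
move_arm --pt "0 0 0 0.004 0.003 0.045 0.0854" --pt "0 0 0 0.004 0.003 0.09 0.0854" --pt "0 0 0 0.004 0.003 0.13 0.0854" --pt "0 0 0 0.004 0.003 0.155 0.0854" --pt "0 0 0 0.004 0.003 0.167 0.0854" --pt "0 0 0 0.004 0.003 0.167 0.0854" --pt "0 0 0 0.004 0.003 0.167 0.055" --pt "0 0 0 0.004 0.003 0.167 0.055" --pt "0 0 0 0.004 0.003 0.167 0.055" --pt "0 0 0 0.004 0.003 0.167 0.055" --grip_force 30

```text
clock: 17.15
position: [0.4993, -0.3969, 0.0058]
ee_rot: [0.976, -0.217, 0.001, 0.0]
ft_force: [-0.8, 3.6, 6.4]
grip_width: 0.739
```

Emit:
move_arm --pt "0 0 0 0 0 -0.02 0.055" --pt "0 0 0 0 0 -0.06 0.055" --pt "0 0 0 0 0 -0.1 0.055" --pt "0 0 0 0 0 -0.12 0.055" --pt "0 0 0 0 0 -0.12 0.055" --pt "0 0 0 0 0 -0.12 0.055"

```text
clock: 17.75
position: [0.4984, -0.3964, 0.1241]
ee_rot: [0.976, -0.217, 0.001, -0.0]
ft_force: [0.6, 0.6, -2.0]
grip_width: 0.742
```

Run:
```python
from h import *
o=manip.get_obs();print(o['ft_force'],o['grip_width'],o['position'],tool([.5124,-.2745,.018]))
im=cv2.cvtColor(cams.camera('scene'),cv2.COLOR_RGB2BGR); crop(im,310,190,160,150,4,'pics/s7.png')
```

```text
[ 0.60225933  0.60149727 -2.03159412] 0.7421319934127313 [ 0.49840546 -0.39642918  0.12411285] [-0.0391 -0.1163  0.1061]
```

View pics/s7.png

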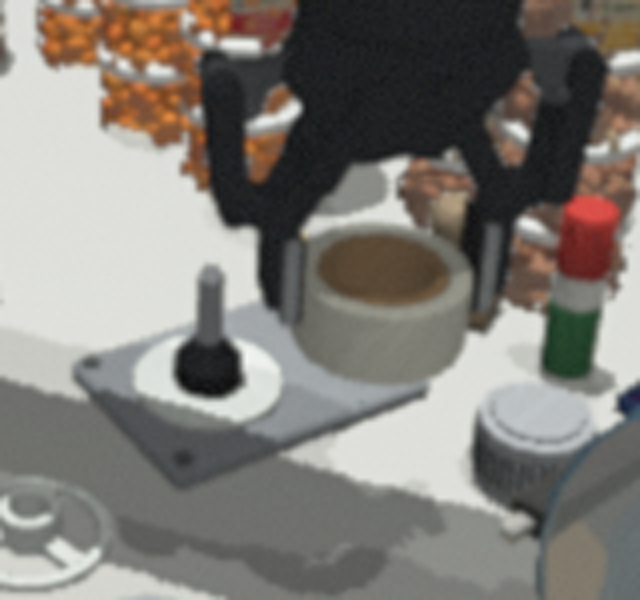

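Emit:
move_arm --pt "0 0 0 -0.015 -0.044 0 0.055" --pt "0 0 0 -0.029 -0.087 0 0.055" --pt "0 0 0 -0.039 -0.116 0 0.055" --pt "0 0 0 -0.039 -0.116 0 0.055" --pt "0 0 0 -0.039 -0.116 0.03 0.055" --pt "0 0 0 -0.039 -0.116 0.06 0.055" --pt "0 0 0 -0.039 -0.116 0.07 0.055" --pt "0 0 0 -0.039 -0.116 0.08 0.055" --pt "0 0 0 -0.039 -0.116 0.085 0.055" --pt "0 0 0 -0.039 -0.116 0.09 0.055"

```text
clock: 18.8
position: [0.5123, -0.2755, 0.0339]
ee_rot: [0.976, -0.217, 0.001, 0.0]
ft_force: [1.2, -0.1, -1.1]
grip_width: 0.741
```

Emit:
move_arm --pt "0 0 0 0 0 0.005 0.055" --pt "0 0 0 0 0 0.01 0.055" --pt "0 0 0 0 0 0.013 0.055" --pt "0 0 0 0 0 0.0145 0.055" --pt "0 0 0 0 0 0.0155 0.055" --pt "0 0 0 0 0 0.0155 0.055"

```text
clock: 19.4
position: [0.512, -0.2749, 0.0197]
ee_rot: [0.976, -0.217, 0.0, -0.001]
ft_force: [-8.7, 7.4, 23.3]
grip_width: 0.74
```

Emit:
move_arm --pt "0 0 0 0 0 0 0.0854" --pt "0 0 0 0 0 0 0.0854" --pt "0 0 0 0 0 0 0.0854" --pt "0 0 0 0 0 -0.03 0.0854" --pt "0 0 0 0 0 -0.07 0.0854" --pt "0 0 0 0 0 -0.11 0.085" --pt "0 0 0 -0.03 0.027 -0.13 0.055" --pt "0 0 0 -0.065 0.058 -0.13 0.055" --pt "0 0 0 -0.089 0.078 -0.13 0.055" --pt "0 0 0 -0.089 0.078 -0.13 0.055"

```text
clock: 20.4
position: [0.3942, -0.3094, 0.1478]
ee_rot: [0.976, -0.22, 0.0, -0.001]
ft_force: [1.1, 0.2, -0.1]
grip_width: 0.647
```

Run:
```python
from h import *
shot('w8'); print(tool([.3984,-.3083,.0089]))
```

```text
[ 0.0013 -0.0003  0.1392]
```

View pics/w8.png

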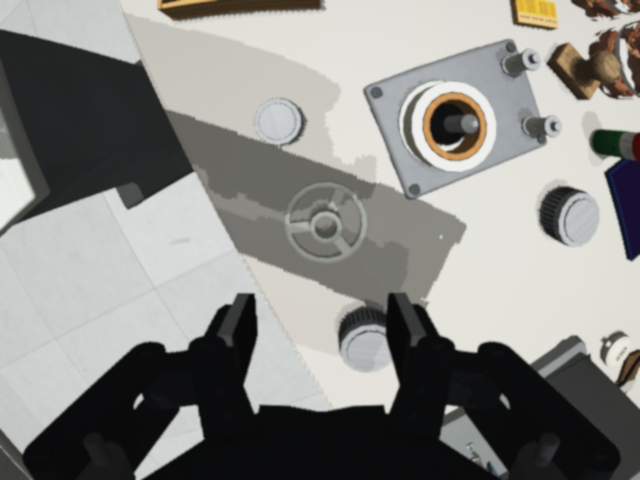

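Roll stands on the turntable (centre about (456,124)), flange boss at (326,225), weight at (278,120).

Run:
```python
from h import *
p=load('w8'); print(manip.get_obs()['position'])
for n,u,v,z in [("boss",326,225,.017),("rim",326,221,.005),("roll bore",456,123.5,.044),("weight",278,120,.026)]:
    X=pt('wrist',u,v,z,p);print(n,X.round(4),tool(X))
```

```text
[ 0.39685901 -0.30826229  0.14806159]
boss [ 0.3985 -0.3084  0.017 ] [ 0.0014 -0.0003  0.1311]
rim [ 0.3987 -0.3083  0.005 ] [ 0.0016 -0.0005  0.1431]
roll bore [ 0.5118 -0.2749  0.044 ] [ 0.0897 -0.079   0.1043]
weight [ 0.4016 -0.2228  0.026 ] [-0.0323 -0.0791  0.1222]
```

Emit:
move_arm --pt "0 0 0 0.001 0 0.045 0.055" --pt "0 0 0 0.001 0 0.09 0.05" --pt "0 0 0 0.001 0 0.12 0.05" --pt "0 0 0 0.001 0 0.135 0.05" --pt "0 0 0 0.001 0 0.139 0.05" --pt "0 0 0 0.001 0 0.139 0.03" --pt "0 0 0 0.001 0 0.139 0.01" --pt "0 0 0 0.001 0 0.139 0.01" --pt "0 0 0 0.001 0 0.139 0.01" --pt "0 0 0 0.001 0 0.139 0.01" --grip_force 40

```text
clock: 21.45
position: [0.4002, -0.3089, 0.0104]
ee_rot: [0.976, -0.217, 0.001, 0.0]
ft_force: [-1.4, 0.2, 8.2]
grip_width: 0.274
```

Emit:
move_arm --pt "0 0 0 0 0 -0.02 0.01" --pt "0 0 0 0 0 -0.06 0.01" --pt "0 0 0 0 0 -0.1 0.01" --pt "0 0 0 0 0 -0.13 0.01" --pt "0 0 0 0 0 -0.13 0.01" --pt "0 0 0 0 0 -0.13 0.01"

```text
clock: 22.05
position: [0.3998, -0.3079, 0.1395]
ee_rot: [0.976, -0.217, 0.001, -0.001]
ft_force: [-0.3, 0.2, -1.3]
grip_width: 0.272
```

Run:
```python
from h import *
o=manip.get_obs();print(tool([.5122,-.2743,.053]))
```

```text
[ 0.0875 -0.0779  0.0868]
```

Emit:
move_arm --pt "0 0 0 0.03 -0.027 0 0.01" --pt "0 0 0 0.06 -0.054 0 0.01" --pt "0 0 0 0.0875 -0.078 0 0.01" --pt "0 0 0 0.0875 -0.078 0 0.01" --pt "0 0 0 0.0875 -0.078 0.03 0.01" --pt "0 0 0 0.0875 -0.078 0.055 0.01" --pt "0 0 0 0.0875 -0.078 0.07 0.01" --pt "0 0 0 0.0875 -0.078 0.078 0.01" --pt "0 0 0 0.0875 -0.078 0.082 0.01" --pt "0 0 0 0.0875 -0.078 0.084 0.01"

```text
clock: 23.05
position: [0.5113, -0.2749, 0.0551]
ee_rot: [0.976, -0.217, 0.0, 0.0]
ft_force: [0.1, 0.6, -0.1]
grip_width: 0.269
```

Emit:
move_arm --pt "0 0 0 0 0 0.001 0.01" --pt "0 0 0 0 0 0.002 0.01" --pt "0 0 0 0 0 0.002 0.01"

```text
clock: 23.35
position: [0.5116, -0.275, 0.0544]
ee_rot: [0.976, -0.217, 0.0, -0.0]
ft_force: [-5.0, 4.3, 10.8]
grip_width: 0.273
```

Emit:
move_arm --pt "0 0 0 0 0 0 0.045" --pt "0 0 0 0 0 0 0.045" --pt "0 0 0 0 0 -0.04 0.05" --pt "0 0 0 0 0 -0.08 0.06" --pt "0 0 0 -0.03 0 -0.1 0.06" --pt "0 0 0 -0.075 -0.001 -0.1 0.06" --pt "0 0 0 -0.123 -0.002 -0.08 0.06" --pt "0 0 0 -0.123 -0.002 -0.04 0.06" --pt "0 0 0 -0.123 -0.002 -0.03 0.06" --pt "0 0 0 -0.123 -0.002 -0.03 0.06"

```text
clock: 24.35
position: [0.4003, -0.2195, 0.0823]
ee_rot: [0.976, -0.217, -0.0, -0.001]
ft_force: [-0.1, -0.3, 0.7]
grip_width: 0.699
```

Emit:
move_arm --pt "0 0 0 0 0 0.04 0.06" --pt "0 0 0 0 0 0.065 0.06" --pt "0 0 0 0 0 0.076 0.06" --pt "0 0 0 0 0 0.076 0.05" --pt "0 0 0 0 0 0.076 0.02" --pt "0 0 0 0 0 0.076 0.02" --pt "0 0 0 0 0 0.076 0.02" --pt "0 0 0 0 0 0.076 0.02" --pt "0 0 0 0 0 0.076 0.02"

```text
clock: 25.25
position: [0.4015, -0.2218, 0.0083]
ee_rot: [0.976, -0.217, 0.001, 0.0]
ft_force: [-2.7, -2.2, 8.3]
grip_width: 0.379
```

Emit:
move_arm --pt "0 0 0 0 0 -0.02 0.02" --pt "0 0 0 0 0 -0.06 0.02" --pt "0 0 0 0 0 -0.1 0.02" --pt "0 0 0 0 0 -0.12 0.02" --pt "0 0 0 0 0 -0.12 0.02" --pt "0 0 0 0 0 -0.12 0.02"

```text
clock: 25.85
position: [0.4013, -0.2198, 0.1268]
ee_rot: [0.976, -0.216, 0.001, -0.001]
ft_force: [-0.1, 0.9, -2.9]
grip_width: 0.381
```

Run:
```python
from h import *
print(tool([.5122,-.2743,.068]))
im=cv2.cvtColor(cams.camera('scene'),cv2.COLOR_RGB2BGR); crop(im,240,180,200,150,4,'pics/s9.png')
```

```text
[0.1235 0.0027 0.0589]
```

View pics/s9.png

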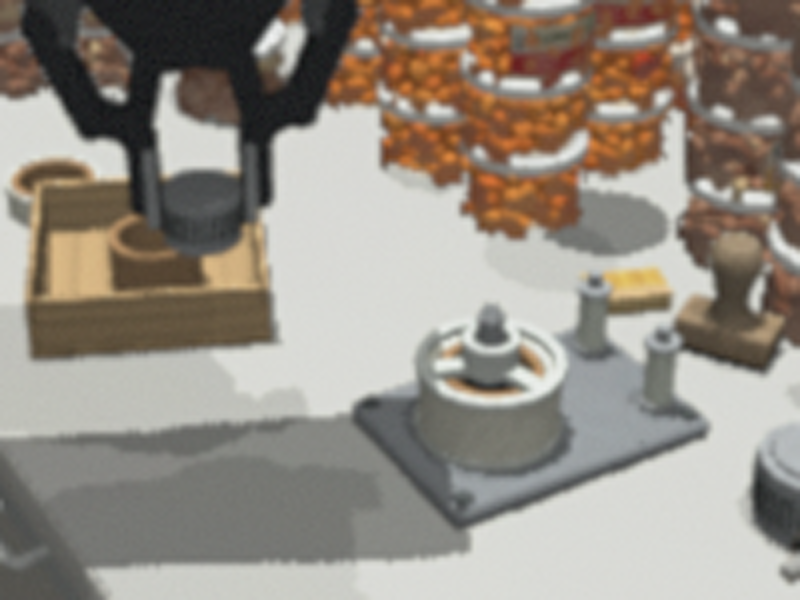

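Roll, flange and core are all in place and the weight is in the gripper. I'll put it back.

Emit:
move_arm --pt "0 0 0 0.045 0 0 0.02" --pt "0 0 0 0.09 0.001 0 0.02" --pt "0 0 0 0.1235 0.002 0 0.02" --pt "0 0 0 0.1235 0.002 0 0.02" --pt "0 0 0 0.1235 0.002 0.025 0.02" --pt "0 0 0 0.1235 0.002 0.04 0.02" --pt "0 0 0 0.1235 0.002 0.05 0.02" --pt "0 0 0 0.1235 0.002 0.054 0.02" --pt "0 0 0 0.1235 0.002 0.056 0.02" --pt "0 0 0 0.1235 0.002 0.057 0.02"

```text
clock: 26.9
position: [0.5121, -0.2748, 0.0704]
ee_rot: [0.976, -0.217, 0.0, -0.0]
ft_force: [-0.4, 0.4, -2.2]
grip_width: 0.38
```

Emit:
move_arm --pt "0 0 0 0 0 0.001 0.02" --pt "0 0 0 0 0 0.002 0.02" --pt "0 0 0 0 0 0.002 0.02"

```text
clock: 27.2
position: [0.5124, -0.2749, 0.0694]
ee_rot: [0.976, -0.217, 0.001, -0.0]
ft_force: [-4.1, 2.7, 9.4]
grip_width: 0.381
```

Contact at 0.0694, where 0.0693 was expected for the weight seated on the boss. I'll release and back off.

Emit:
move_arm --pt "0 0 0 0 0 0 0.055" --pt "0 0 0 0 0 0 0.055" --pt "0 0 0 0 0 0 0.055" --pt "0 0 0 0 0 -0.04 0.055" --pt "0 0 0 0 0 -0.085 0.055" --pt "0 0 0 0 0 -0.13 0.055" --pt "0 0 0 -0.03 0 -0.16 0.055" --pt "0 0 0 -0.06 0 -0.16 0.055" --pt "0 0 0 -0.06 0 -0.16 0.055"

```text
clock: 28.1
position: [0.4559, -0.2482, 0.2283]
ee_rot: [0.976, -0.217, 0.001, -0.002]
ft_force: [0.3, 0.3, 0.4]
grip_width: 0.647
```

Run:
```python
from h import *
im=cv2.cvtColor(cams.camera('scene'),cv2.COLOR_RGB2BGR); crop(im,240,180,200,150,4,'pics/s10.png')
print({k:np.round(proj('scene',X),1).tolist() for k,X in dict(weight_top=[.5124,-.2745,.087],core=[.441,-.075,.034]).items()})
```

```text
{'weight_top': [[362.8, 250.5]], 'core': [[277.4, 238.0]]}
```

View pics/s10.png

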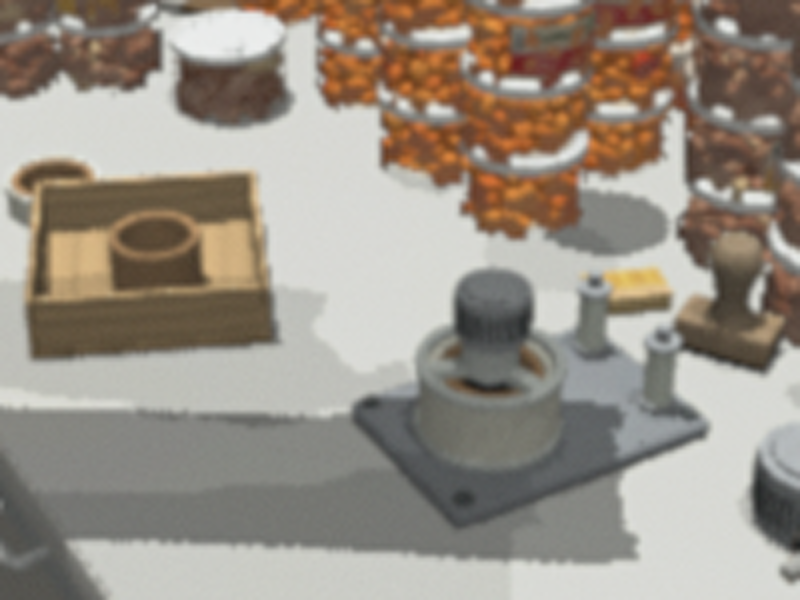

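The weight top is at pixel (362.8, 250.7) against (362.8, 250.5) predicted, the core stands upright in the tray, and the narrow roll is where it was. I'm handing in.

```bash
python3 -c "
from workcell import manip
print(manip.hand_in())"
```

```text
the job is handed in; nothing more can be done
None
```

The job is done and handed in at about 28 s of the 120 s allowed. The empty core stands upright in the empties tray. The wide roll, flange and weight are back on the spindle, and the gripper is clear of everything.

- **Seating:** the roll and the weight made contact within 0.2 mm of the height expected for sitting fully down. The flange also met resistance at its expected height, within about 0.1 mm.
- **Position:** in the last picture the weight top is within 0.2 px of where it should be on the spindle axis. The core is near the middle of the tray.
- **Narrow roll:** the arm never touched it, and in the last picture it looks unmoved. I did not measure its position again at the end.
- **Disagreement:** early camera estimates of the spindle's y position differed by up to 9 mm. The closer wrist views agreed to about 3 mm, and I used those.

No check failed. Handing in gave no verdict.

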